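Clear the tray cover onto the slat stack, then hold it open

ROBOT

A 7-joint arm with a two-finger parallel gripper is mounted at the origin on the work surface. World frame = base frame: x ahead of the robot, y to its left, z up, the work surface at z = 0. Lengths are in m, angles in rad, forces in N, time in s.
With the tool pointing down it reaches from about 0.4 to 0.85 m from the base axis. Payload 10.4 kg.
Tool frame: the origin (TCP) lies at the very end of the fingers, on their centre line; the grasp point (between the pads) lies 19 mm behind it (grip_point_offset is the distance from the TCP to the grasp point, in m); z points along the fingers, y is the line along which they close (so a half turn about z gives the same grasp; the last joint's range is limited). The gripper opens to 87 mm and grips with 3 to 60 N. Pads are 19 mm wide; open, the fingers measure 117 mm over their backs; the gripper's body (75 mm by 190 mm) begins 51 mm behind the grasp point.
Start: joints at [1.187, 0.332, -0.065, 1.46, 0.022, 1.35, -0.088], TCP at [0.221, -0.585, 0.223] pointing down, gripper open.
Joint ranges: [-2.6, 2.6], [-0.5, 2.12], [-1.47, 1.34], [0.16, 2.42], [-1.27, 4.41], [0.06, 2.06], [-2.6, 2.6]. Speed limits (rad/s): [2.22, 2.22, 2.79, 2.79, 3.14, 3.14, 3.14].

INTERFACE

Orientations are given as a unit quaternion [x, y, z, w].
In Python, from bench import * gives the robot as it stands.
- The arm moves only by the tool play_rows, never from a script. Its argument "increments" is text: rows parted by semicolons, each of 7 numbers parted by spaces: the turn, a rotation vector about the tool's x, y, z in rad, then the shift along the tool's x, y, z in m, then the opening, from 0 (shut) to 1 (fully open). A call has 1 to 8 rows; each row is the pose to reach, as a shift and turn from the pose commanded when the call began, along the tool's axes at that moment; what a row does not reach only later rows make up. A row lasts 1/10 s, in which the tool goes at most 50 mm and 8.59 degrees, less where a joint would pass 70% of its speed; a pose out of reach is approached as far as the arm can. A call with a gripper value outside its range is refused whole. The fingers move at their own pace and stop on an object; "grip_force" is the grip in N (left out, the last holds). Time passes only in rows, so rows that repeat a pose let the fingers close. It gives the time, the measured TCP pose, the force, the opening and the grip force at its end, in the units of the state.
- read_state(): the state, without advancing time (a new reading comes with each control period).
- camera(name): name is "scene" or "top" or "wrist"; returns a dict with "color" (400x640x3 uint8, red, green, blue), "fx", "fy", "cx", "cy" (pixels), "camera_from_world" (4x4, takes a point from world to camera coordinates); the wrist camera has in their place "mount" (4x4, takes a point from camera to tool coordinates, whose origin is the TCP and whose axes are the flange's). Camera axes: x right, y down, z forward; pixel columns grow to the right and rows downward; lengths in m; the calibration is good to about 2 mm. A picture is of the moment at which its call begins: read the wrist's pose just before it. There is no depth.
- close_job(): hands the job in; it is judged then, once.
The state is a dict: "time": time; "joint_positions": joint angles; "joint_vel": joint speeds; "joint_torque": joint torques, N m; "ee_pos": TCP position; "eef_rot": TCP orientation; "ft_force": force on the tool from outside, world axes, zero at the start; "torque": the same for the moment, N m; "width": finger opening in m; "grip_force": force on a finger pad.
Only numpy, scipy, OpenCV 4.12 (cv2) and the standard library are available. Lean on these libraries where they do the work, as an engineer would, in place of code of your own. Each camera call takes 0.05 s, during which the arm holds its last target. There are 200 camera calls.

TASK

Take the two wooden slats off the clear cover of the blue tray and lay them on the slat stack on the dark wooden board as its next crosswise layer, one directly above each slat of the bottom pair, without disturbing the stack. Then raise the cover by its handle to 60 degrees open and hold it there: it falls shut by itself, so finish still holding it, with nothing else propping it. Leave the tins, cartons and tape roll where they are.

Things in the scene. Friction and masses are not known exactly. Their poses are not given: they have to be found in the camera images.
- tray: blue open tray fixed to the table, 220 (x) x 240 (y) x 70 mm high, with steel tins inside it and a hinged clear cover on its rim; origin at the centre of its underside, x towards its hinge side (away from the robot), y along the hinge, z up
- cover (a joint): angle of the tray's cover: 0 lying closed and level, grows as its robot-side edge rises, 1.047 is 60 degrees, stop at 1.4. Cover: 220 x 240 mm, 6 mm thick, clear sheet in a grey frame, about 0.45 kg, no spring and almost no friction: it falls shut from any angle. Closed, its top face is 76 mm above the table
- cover_handle (a point): middle of the grip bar of the cover's steel U handle, near the robot-side edge, away from the hinge; bar 10 mm thick, 100 mm long, parallel to the hinge (y), its centre 35 mm off the cover's top face; 195 mm from the hinge axis along the cover and 41 mm off its underside. Moves with the cover; axes as the tray's when closed
- cover_hinge (a point): middle of the cover's hinge axis, at the far rim of the tray, 70 mm above the table (level of the cover's underside); the axis runs along the tray's y
- board: dark wooden board fixed to the table, 200 x 200 x 6 mm, under the slat stack; origin at the centre of its underside; x along the bottom pair of slats, y across it, z up
- slat1: plain light-wood slat 140 x 24 x 16 mm, about 35 g, as all six slats; origin at the centre of its underside, x along its length, z up; starts lying on the cover, nearer the handle, roughly along the hinge, underside 76 mm above the table. Must end on the stack; the two loose slats are interchangeable
- slat2: plain light-wood slat 140 x 24 x 16 mm, about 35 g, as all six slats; origin at the centre of its underside, x along its length, z up; starts lying on the cover, nearer the hinge, roughly along the hinge. Must end on the stack
- base1: plain light-wood slat 140 x 24 x 16 mm, about 35 g, as all six slats; origin at the centre of its underside, x along its length, z up; bottom layer of the stack, along the board's x, at about 45 mm on its +y side
- base2: plain light-wood slat 140 x 24 x 16 mm, about 35 g, as all six slats; origin at the centre of its underside, x along its length, z up; bottom layer, along the board's x, at about 45 mm on its -y side
- cross1: plain light-wood slat 140 x 24 x 16 mm, about 35 g, as all six slats; origin at the centre of its underside, x along its length, z up; second layer, lies across the bottom pair (along the board's y) at about 45 mm on the board's +x side; its top is 38 mm above the table
- cross2: plain light-wood slat 140 x 24 x 16 mm, about 35 g, as all six slats; origin at the centre of its underside, x along its length, z up; second layer, across the bottom pair at about 45 mm on the board's -x side; top 38 mm above the table
- tin1: closed steel tin, 60 mm across, 28 mm high, loose, in front of the tray (robot side); leave alone; origin under its centre
- tin2: same tin, in front of the board; leave alone
- tin3: same tin, at the left side of the table; leave alone
- carton1: small cardboard carton 50 x 85 x 35 mm, behind the tray; leave alone; origin under its centre
- carton2: same carton, behind the board; leave alone
- taperoll: roll of clear tape standing flat, 90 mm across, 45 mm high, at the right side; leave alone; origin under its centre
Mind the look-alikes: they are no part of the job. Leave any grey or red look-alike of the slat1 alone.

How it is judged:
On the way, in this order (a step that is already met when the one before it is completed fails the run):
1. both loose slats lie let go on the stack as its third layer, above the bottom pair, the stack undisturbed ((((y of slat1 in the frame of board between 0.025 and 0.065 m and x of slat1 in the frame of board between -0.022 and 0.022 m and z of slat1 in the frame of board between 0.033 and 0.043 m and angle between the x axis of slat1 and the x axis of board, either way round below 0.2 rad and angle between slat1's own z axis and vertical below 0.1 rad) and (y of slat2 in the frame of board between -0.065 and -0.025 m and x of slat2 in the frame of board between -0.022 and 0.022 m and z of slat2 in the frame of board between 0.033 and 0.043 m and angle between the x axis of slat2 and the x axis of board, either way round below 0.2 rad and angle between slat2's own z axis and vertical below 0.1 rad)) or ((y of slat1 in the frame of board between -0.065 and -0.025 m and x of slat1 in the frame of board between -0.022 and 0.022 m and z of slat1 in the frame of board between 0.033 and 0.043 m and angle between the x axis of slat1 and the x axis of board, either way round below 0.2 rad and angle between slat1's own z axis and vertical below 0.1 rad) and (y of slat2 in the frame of board between 0.025 and 0.065 m and x of slat2 in the frame of board between -0.022 and 0.022 m and z of slat2 in the frame of board between 0.033 and 0.043 m and angle between the x axis of slat2 and the x axis of board, either way round below 0.2 rad and angle between slat2's own z axis and vertical below 0.1 rad))) and contact force between each of slat1, slat2 and the fingers below 0.1 N and linear speed of each of slat1, slat2 below 0.02 m/s and distance of each of base1, base2, cross1, cross2 from where it was at the start of the episode below 0.02 m), for 0.2 s.
2. the cover is raised to about 60 degrees (value of joint cover between 0.942 and 1.152 rad), for 0.2 s.
At the end, for the whole second after the job is handed in: Fingers hold the cover still (over 0.4 N) at 54 to 66 degrees. The two slats lie free, level, at rest on the second layer, within 0.2 rad of the board's x, 22 mm of its middle in x, 25 to 65 mm off it in y, one each side; the four stack slats within 20 mm of their start (all of step 1 and all of step 2 and velocity of joint cover between -0.05 and 0.05 rad/s and contact force between tray and the fingers above 0.4 N); the arm keeps its last pose, push and grip.
It fails at once if a tin, carton or the tape roll is moved by more than 30 mm (distance of any of tin1, tin2, tin3, carton1, carton2, taperoll from where it was at the start of the episode above 0.03 m).
It also fails if it takes over 67 s, if anything falls off the work surface, if the arm or the gripper's body presses on something with over 40 N, if the wrist force passes 120 N, or if a joint passes its speed limit or range.

## Working session

There is one attempt and no reset: what is moved stays moved. The work goes in short steps, Python scripts to look and compute and a tool call to move; the robot and the scene stay as the last step left them, time stands still between calls to the robot, and variables do not carry over. Pictures are saved under pics/ and viewed, at most 10 in all, crops included, and the job is handed in when it is done.

Besides the shell and the picture viewer there is one more tool, called after "Call:" in YAML: its name, and indented under it one key for each argument. play_rows: Moves the arm, as the interface text tells. Its arguments: {"type":"object","properties":{"increments":{"type":"string"},"grip_force":{"type":"number"}},"required":["increments"]}

```bash
mkdir -p pics; python3 - <<'E'
from bench import *
import cv2,numpy as np
s=read_state();print({k:np.round(v,3) for k,v in s.items()})
for n in ("top","scene"):
    c=camera(n);cv2.imwrite(f"pics/{n}0.png",cv2.resize(c["color"][:,:,::-1],(800,500),interpolation=cv2.INTER_CUBIC))
    print(n,c["fx"],c["fy"],c["cx"],c["cy"],np.round(c["camera_from_world"],4).tolist())
E
```

```text
{'time': np.float64(0.0), 'joint_positions': array([ 1.187,  0.333, -0.065,  1.461,  0.022,  1.35 , -0.089]), 'joint_vel': array([ 0.001, -0.   ,  0.002, -0.001, -0.001, -0.002, -0.001]), 'joint_torque': array([-0.0000e+00, -6.2326e+01,  2.4000e-02, -3.8989e+01, -6.1000e-02,
        4.0000e-02,  0.0000e+00]), 'ee_pos': array([ 0.22 , -0.584,  0.222]), 'eef_rot': array([ 0.984,  0.179, -0.   , -0.001]), 'ft_force': array([ 0.568, -0.573, -0.358]), 'torque': array([0.014, 0.015, 0.031]), 'grip_force': np.float64(0.0), 'width': np.float64(0.087)}
top 367.15602593711776 367.15602593711776 319.07002501590466 203.29937212587544 [[-0.0157, -0.9997, 0.0175, -0.012], [-0.9863, 0.0126, -0.1642, 0.5375], [0.1639, -0.0199, -0.9863, 0.9988], [0.0, 0.0, 0.0, 1.0]]
scene 418.2041878644337 418.2041878644337 319.38905173243836 195.87377702114114 [[-0.6062, 0.795, 0.0206, 0.3427], [0.4993, 0.4006, -0.7683, -0.1791], [-0.619, -0.4555, -0.6398, 1.7596], [0.0, 0.0, 0.0, 1.0]]
```

View pics/top0.png

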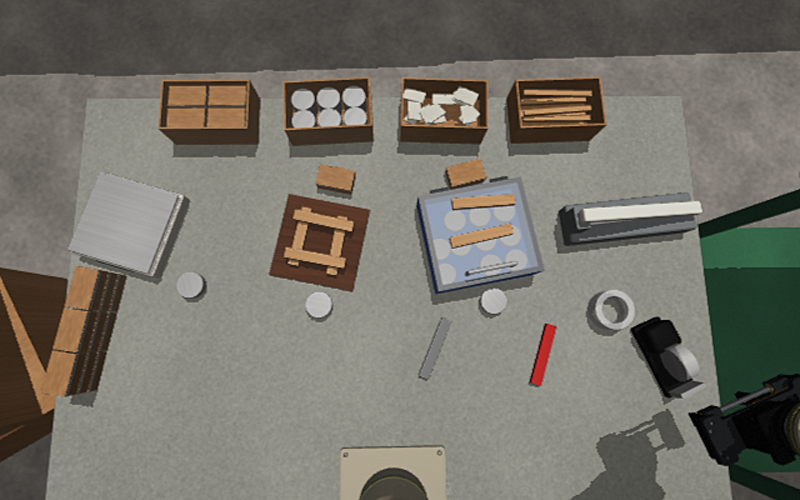

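View pics/scene0.png

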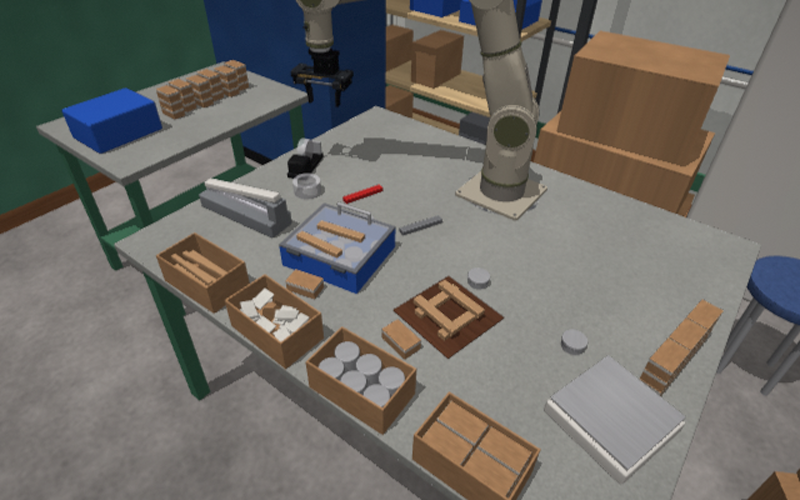

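The top view shows the stack near (320,241), the tray near (480,235) with slats near (482,202) and (481,236), and the handle near (491,269). I'll enlarge this region to get precise corners.

```bash
python3 - <<'E'
from bench import *
import cv2
c=camera("top")["color"][:,:,::-1]
cv2.imwrite("pics/tray1.png",cv2.resize(c[135:240,325:440],None,fx=5.5,fy=5.5,interpolation=cv2.INTER_CUBIC))
cv2.imwrite("pics/board1.png",cv2.resize(c[150:240,210:300],None,fx=6,fy=6,interpolation=cv2.INTER_CUBIC))
E
```

```text
(no output)
```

View pics/tray1.png

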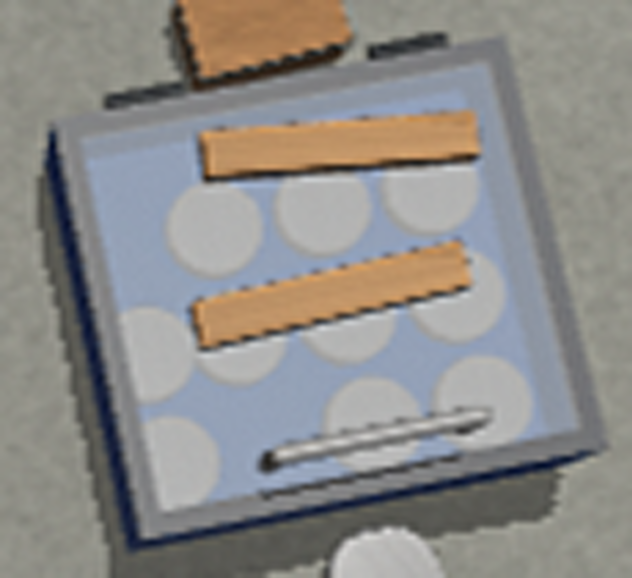

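View pics/board1.png

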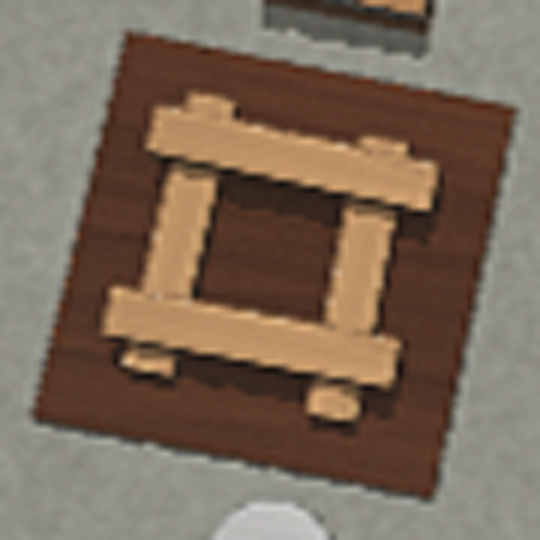

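In these crops the tray cover's corners are about (55,125), (500,40), (605,447) and (135,543), with the two slats and the handle bar clear on it. The board's corners are about (127,33), (515,107), (435,498) and (35,420), with cross slats at the top and bottom.

```bash
cat > h.py <<'E'
from bench import *
import numpy as np
from scipy.spatial.transform import Rotation as R
def world(uv,z,c,f=1,ox=0,oy=0):
    uv=np.array(uv,float); uv=(uv+.5)/f-.5+[ox,oy]
    M=c["camera_from_world"];Rm=M[:3,:3];o=-Rm.T@M[:3,3]
    d=np.c_[(uv[:,0]-c["cx"])/c["fx"],(uv[:,1]-c["cy"])/c["fy"],np.ones(len(uv))]@Rm
    return o+d*((z-o[2])/d[:,2])[:,None]
def delta(p,yaw,tilt=0):
    """increments (tool frame) from measured pose to TCP p; tool down, tool y axis at world yaw (mod pi)"""
    s=read_state();Rc=R.from_quat(s["eef_rot"])
    best=None
    for k in (0,1):
        a=yaw+k*np.pi; y=np.array([np.cos(a),np.sin(a),0]);z=np.array([0,0,-1.]);
        Rt=R.from_matrix(np.c_[np.cross(y,z),y,z])
        if tilt: Rt=R.from_rotvec(tilt*np.array([np.cos(yaw-np.pi/2),np.sin(yaw-np.pi/2),0]))*Rt
        r=(Rc.inv()*Rt).as_rotvec()
        if best is None or np.linalg.norm(r)<np.linalg.norm(best):best=r
    print("turn",best.round(4),"shift",Rc.inv().apply(np.array(p)-s["ee_pos"]).round(4),"j",s["joint_positions"].round(2))
E
python3 - <<'E'
from h import *
c=camera("top")
def rect(n,uv,z,f,ox,oy):
    w=world(uv,z,c,f,ox,oy);print(n,"c",w.mean(0).round(4)[:2],end=" ")
    e=[w[(i+1)%4]-w[i] for i in range(4)]
    print("len",[round(float(np.linalg.norm(x)),3) for x in e],"ang",[round(float(np.arctan2(x[1],x[0])),3) for x in e])
T=(5.5,325,135);B=(6,210,150)
rect("slat2",[(203,131),(476,112),(478,157),(206,178)],.092,*T)
rect("slat1",[(193,302),(463,244),(470,288),(202,348)],.092,*T)
rect("cover",[(55,125),(500,40),(605,447),(135,543)],.076,*T)
w=world([(268,458),(491,413)],.114,c,*T);print("handle",w.mean(0),w[1]-w[0])
rect("board",[(127,33),(515,107),(435,498),(35,420)],.006,*B)
rect("crU",[(153,107),(438,163),(430,212),(146,152)],.038,*B)
rect("crL",[(112,288),(400,340),(393,387),(103,335)],.038,*B)
E
```

```text
slat2 c [ 0.6463 -0.2078] len [0.139, 0.024, 0.138, 0.024] ang [-1.51, 3.128, 1.639, 0.027]
slat1 c [ 0.5688 -0.2   ] len [0.139, 0.023, 0.138, 0.024] ang [-1.369, -3.042, 1.78, 0.157]
cover c [ 0.5774 -0.1993] len [0.236, 0.217, 0.241, 0.217] ang [-1.387, -2.955, 1.757, 0.161]
handle [ 0.49516876 -0.21519907  0.114     ] [ 0.02041025 -0.10878187  0.        ]
board c [0.5764 0.1654] len [0.198, 0.199, 0.198, 0.198] ang [-1.776, 2.94, 1.364, -0.202]
crU c [0.6205 0.1548] len [0.14, 0.024, 0.14, 0.022] ang [-1.781, 2.984, 1.346, -0.128]
crL c [0.5335 0.1726] len [0.139, 0.023, 0.14, 0.023] ang [-1.764, 2.999, 1.379, -0.162]
```

```bash
python3 -c "
from h import *
delta([.5688,-.2,.2],.205)"
```

```text
turn [-7.0000e-04 -6.0000e-04 -1.4149e+00] shift [ 0.4616 -0.2368  0.0223] j [ 1.19  0.33 -0.06  1.46  0.02  1.35 -0.09]
```

Call:
play_rows:
  increments: "-0.0007 -0.0006 -1.415 0.4616 -0.2368 0.022 0.6;-0.0007 -0.0006 -1.415 0.4616 -0.2368 0.022 0.6;-0.0007 -0.0006 -1.415 0.4616 -0.2368 0.022 0.6;-0.0007 -0.0006 -1.415 0.4616 -0.2368 0.022 0.6;-0.0007 -0.0006 -1.415 0.4616 -0.2368 0.022 0.6;-0.0007 -0.0006 -1.415 0.4616 -0.2368 0.022 0.6;-0.0007 -0.0006 -1.415 0.4616 -0.2368 0.022 0.6;-0.0007 -0.0006 -1.415 0.4616 -0.2368 0.022 0.6"
  grip_force: 15

```text
time: 1.0
ee_pos: [0.4899, -0.2869, 0.2056]
eef_rot: [0.709, 0.706, -0.0, 0.001]
ft_force: [0.2, -0.9, -0.9]
width: 0.0527
grip_force: 0.0
```

```bash
python3 -c "
from h import *
delta([.5688,-.2,.2],.205)"
```

```text
turn [ 2.000e-04  1.100e-03 -2.091e-01] shift [0.0873 0.0785 0.0056] j [ 0.83  0.25 -0.44  1.62  0.11  1.3   0.36]
```

Call:
play_rows:
  increments: "0 0 -0.209 0.087 0.0785 0.006 0.6;0 0 -0.209 0.087 0.0785 0.006 0.6;0 0 -0.209 0.087 0.0785 0.006 0.6;0 0 -0.209 0.087 0.0785 0.006 0.6;0 0 -0.209 0.087 0.0785 0.006 0.6"

```text
time: 1.5
ee_pos: [0.568, -0.2028, 0.1993]
eef_rot: [0.633, 0.774, -0.001, 0.0]
ft_force: [-0.1, -0.9, -0.5]
width: 0.0524
grip_force: 0.0
```

```bash
python3 -c "
from h import *
delta([.5688,-.2,.08],.205)"
```

```text
turn [-0.0007  0.0008 -0.006 ] shift [0.0026 0.0014 0.1193] j [ 0.68  0.34 -0.52  1.53  0.17  1.31  0.34]
```

Call:
play_rows:
  increments: "0 0 -0.006 0.0026 0.0014 0.045 0.6;0 0 -0.006 0.0026 0.0014 0.085 0.6;0 0 -0.006 0.0026 0.0014 0.11 0.6;0 0 -0.006 0.0026 0.0014 0.119 0.6;0 0 -0.006 0.0026 0.0014 0.119 0.6;0 0 -0.006 0.0026 0.0014 0.119 0.0;0 0 -0.006 0.0026 0.0014 0.119 0.0;0 0 -0.006 0.0026 0.0014 0.119 0.0"

```text
time: 2.3
ee_pos: [0.5699, -0.2, 0.0819]
eef_rot: [0.631, 0.776, 0.0, 0.001]
ft_force: [0.0, 0.4, -0.2]
width: 0.0358
grip_force: 0.0
```

```bash
python3 -c "
from h import *
import cv2
print(read_state()['width'],read_state()['grip_force'])
c=camera('wrist')
cv2.imwrite('pics/w1.png',c['color'][:,:,::-1])
delta([.567,.1207,.2],1.367)"
```

```text
0.03581012765302104 0.0
turn [ 1.0000e-04  2.5000e-03 -1.1621e+00] shift [ 0.3142  0.0627 -0.1188] j [ 0.66  0.45 -0.5   1.66  0.24  1.09  0.3 ]
```

View pics/w1.png

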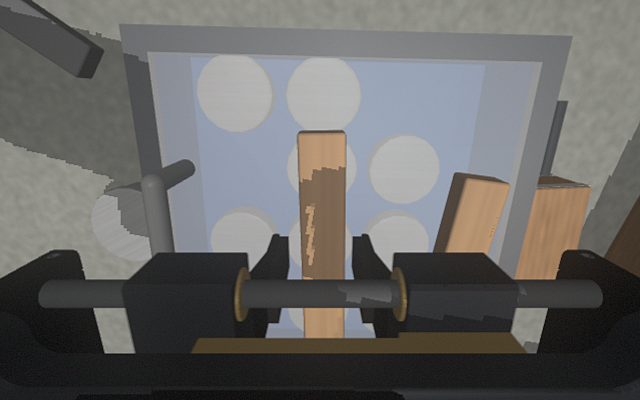

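The wrist view shows slat1 (x≈300–347) centred between the still-closing fingers. I'll close fully, then lift.

Call:
play_rows:
  increments: "0 0 0 0 0 0.001 0;0 0 0 0 0 0.001 0;0 0 0 0 0 0.001 0;0 0 0 0 0 0.001 0;0 0 0 0 0 0.001 0;0 0 0 0 0 -0.02 0;0 0 0 0 0 -0.06 0;0 0 0 0 0 -0.11 0"

```text
time: 3.15
ee_pos: [0.5678, -0.1992, 0.1898]
eef_rot: [0.631, 0.776, -0.001, -0.002]
ft_force: [1.5, -1.1, -0.0]
width: 0.0238
grip_force: 15.0
```

```bash
python3 -c "
from h import *
delta([.567,.1207,.2],1.367)"
```

```text
turn [-0.0021 -0.0035 -1.1618] shift [ 0.3133  0.0644 -0.0099] j [ 0.68  0.35 -0.52  1.55  0.18  1.3   0.34]
```

Call:
play_rows:
  increments: "0 0 -0.13 0.035 0.007 -0.01 0;0 0 -0.27 0.075 0.015 -0.01 0;0 0 -0.41 0.115 0.024 -0.01 0;0 0 -0.55 0.155 0.032 -0.01 0;0 0 -0.69 0.195 0.04 -0.01 0;0 0 -0.83 0.235 0.048 -0.01 0;0 0 -0.97 0.275 0.056 -0.01 0;0 0 -1.11 0.302 0.062 -0.01 0"

```text
time: 3.95
ee_pos: [0.5676, 0.1121, 0.2004]
eef_rot: [0.123, 0.992, -0.0, 0.0]
ft_force: [0.8, -0.1, -1.8]
width: 0.0237
grip_force: 15.0
```

```bash
python3 -c "
from h import *
delta([.567,.1207,.07],1.367)"
```

```text
turn [-0.      0.0002 -0.0435] shift [0.0027 0.0082 0.1304] j [ 0.4   0.35 -0.83  1.58  0.27  1.32  0.86]
```

Call:
play_rows:
  increments: "0 0 -0.044 0.0027 0.0082 0.03 0;0 0 -0.044 0.0027 0.0082 0.06 0;0 0 -0.044 0.0027 0.0082 0.09 0;0 0 -0.044 0.0027 0.0082 0.115 0;0 0 -0.044 0.0027 0.0082 0.13 0;0 0 -0.044 0.0027 0.0082 0.13 0;0 0 -0.044 0.0027 0.0082 0.13 0"

```text
time: 4.65
ee_pos: [0.5683, 0.1175, 0.0711]
eef_rot: [0.106, 0.994, -0.0, 0.0]
ft_force: [0.6, 0.2, 0.7]
width: 0.0235
grip_force: 15.0
```

```bash
python3 -c "
from h import *
delta([.567,.1207,.045],1.367)
import cv2
c=camera('wrist')
cv2.imwrite('pics/w2.png',c['color'][:,:,::-1])"
```

```text
turn [-0.0003  0.0009 -0.0079] shift [0.0019 0.0028 0.0261] j [ 0.35  0.49 -0.79  1.72  0.38  1.1   0.8 ]
```

View pics/w2.png

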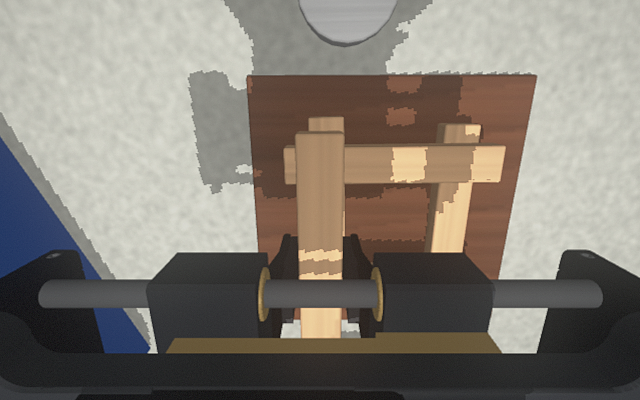

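The wrist view shows the slat (x≈297–344) aligned over base2 (visible at x≈310–343) and crossing both cross slats. Lowering now.

Call:
play_rows:
  increments: "0 0 -0.007 0.0018 0.0028 0.01 0;0 0 -0.007 0.0018 0.0028 0.018 0;0 0 -0.007 0.0018 0.0028 0.023 0;0 0 -0.007 0.0018 0.0028 0.025 0;0 0 -0.007 0.0018 0.0028 0.026 0;0 0 -0.007 0.0018 0.0028 0.027 0;0 0 -0.007 0.0018 0.0028 0.027 0;0 0 -0.007 0.0018 0.0028 0.027 0"

```text
time: 5.5
ee_pos: [0.5668, 0.1204, 0.0435]
eef_rot: [0.102, 0.995, -0.0, 0.0]
ft_force: [0.1, -0.3, -0.2]
width: 0.0237
grip_force: 15.0
```

Call:
play_rows:
  increments: "0 0 0 0 0 0 0.55;0 0 0 0 0 0 0.55;0 0 0 0 0 0 0.55;0 0 0 0 0 0 0.55;0 0 0 0 0 -0.03 0.55;0 0 0 0 0 -0.07 0.55;0 0 0 0 0 -0.12 0.55;0 0 0 0 0 -0.157 0.55"

```text
time: 6.3
ee_pos: [0.567, 0.1209, 0.2033]
eef_rot: [0.102, 0.995, -0.0, 0.001]
ft_force: [0.6, 1.2, -0.1]
width: 0.0482
grip_force: 0.0
```

```bash
python3 -c "
from h import *
delta([.6463,-.2078,.2],.065)"
```

```text
turn [0.0015 0.0018 1.3014] shift [-0.1444 -0.3058  0.0036] j [ 0.4   0.36 -0.85  1.58  0.27  1.33  0.88]
```

Call:
play_rows:
  increments: "0 0 1.301 -0.1444 -0.3058 0.003 0.6;0 0 1.301 -0.1444 -0.3058 0.003 0.6;0 0 1.301 -0.1444 -0.3058 0.003 0.6;0 0 1.301 -0.1444 -0.3058 0.003 0.6;0 0 1.301 -0.1444 -0.3058 0.003 0.6;0 0 1.301 -0.1444 -0.3058 0.003 0.6;0 0 1.301 -0.1444 -0.3058 0.003 0.6;0 0 1.301 -0.1444 -0.3058 0.003 0.6"

```text
time: 7.1
ee_pos: [0.6451, -0.2161, 0.1963]
eef_rot: [0.652, 0.759, -0.002, 0.001]
ft_force: [-1.0, 0.2, -0.5]
width: 0.0519
grip_force: 0.0
```

```bash
python3 -c "
from h import *
delta([.6463,-.2078,.13],.065)"
```

```text
turn [-0.0016  0.0033  0.0863] shift [0.0083 0.0025 0.0663] j [ 0.58  0.51 -0.48  1.31  0.24  1.38  0.26]
```

Call:
play_rows:
  increments: "0 0 0.086 0.008 0.0025 0.03 0.6;0 0 0.086 0.008 0.0025 0.06 0.6;0 0 0.086 0.008 0.0025 0.066 0.6;0 0 0.086 0.008 0.0025 0.066 0.6;0 0 0.086 0.008 0.0025 0.066 0.6"

```text
time: 7.6
ee_pos: [0.6478, -0.2004, 0.1332]
eef_rot: [0.678, 0.735, 0.0, 0.001]
ft_force: [-0.5, -0.7, 0.2]
width: 0.0523
grip_force: 0.0
```

```bash
python3 -c "
from h import *
delta([.6463,-.2078,.081],.065)"
```

```text
turn [0.002  0.0014 0.015 ] shift [-0.0072 -0.0022  0.0522] j [ 0.56  0.55 -0.47  1.4   0.25  1.26  0.15]
```

Call:
play_rows:
  increments: "0 0 0.015 -0.0072 -0.0022 0.025 0.6;0 0 0.015 -0.0072 -0.0022 0.045 0.6;0 0 0.015 -0.0072 -0.0022 0.05 0.6;0 0 0.015 -0.0072 -0.0022 0.05 0.6;0 0 0.015 -0.0072 -0.0022 0.05 0.6"

```text
time: 8.1
ee_pos: [0.6464, -0.2074, 0.0835]
eef_rot: [0.684, 0.73, 0.0, 0.001]
ft_force: [1.1, -0.9, 0.5]
width: 0.0519
grip_force: 0.0
```

```bash
python3 -c "
from h import *
delta([.6463,-.2078,.081],.065)"
```

```text
turn [0.0024 0.0014 0.0003] shift [-0.0004 -0.0002  0.0025] j [ 0.56  0.59 -0.46  1.44  0.27  1.17  0.14]
```

Call:
play_rows:
  increments: "0 0 0 0 0 0.0025 0;0 0 0 0 0 0.0025 0;0 0 0 0 0 0.0025 0;0 0 0 0 0 0.0025 0;0 0 0 0 0 0.0025 0;0 0 0 0 0 0.0025 0;0 0 0 0 0 0.0025 0;0 0 0 0 0 0.0025 0"

```text
time: 8.9
ee_pos: [0.6456, -0.2075, 0.0793]
eef_rot: [0.684, 0.73, -0.0, 0.0]
ft_force: [-0.1, -0.9, 1.7]
width: 0.0242
grip_force: 15.0
```

Call:
play_rows:
  increments: "0 0 0 0 0 -0.02 0;0 0 0 0 0 -0.06 0;0 0 0 0 0 -0.1 0;0 0 0 0 0 -0.12 0;0 0 0 0 0 -0.12 0"

```text
time: 9.4
ee_pos: [0.6469, -0.2076, 0.2029]
eef_rot: [0.684, 0.73, 0.001, 0.003]
ft_force: [0.5, 0.4, -0.4]
width: 0.0242
grip_force: 15.0
```

```bash
python3 -c "
from h import *
delta([.5857,.2087,.2],1.367)"
```

```text
turn [ 0.0028  0.0059 -1.3021] shift [ 0.4194 -0.0341  0.0016] j [ 0.57  0.5  -0.47  1.31  0.23  1.38  0.17]
```

Call:
play_rows:
  increments: "0 0 -0.13 0.042 -0.003 0 0;0 0 -0.27 0.084 -0.007 0 0;0 0 -0.4 0.126 -0.01 0 0;0 0 -0.53 0.17 -0.014 0 0;0 0 -0.67 0.215 -0.017 0 0;0 0 -0.81 0.26 -0.021 0 0;0 0 -0.95 0.305 -0.025 0 0;0 0 -1.08 0.348 -0.028 0 0"

```text
time: 10.2
ee_pos: [0.5937, 0.1398, 0.1977]
eef_rot: [0.208, 0.978, -0.001, -0.0]
ft_force: [0.7, 0.2, 0.1]
width: 0.0238
grip_force: 15.0
```

```bash
python3 -c "
from h import *
delta([.5857,.2087,.12],1.367)"
```

```text
turn [-0.0014 -0.0007 -0.2159] shift [0.0354 0.0598 0.0776] j [ 0.3   0.42 -0.79  1.5   0.31  1.34  0.63]
```

Call:
play_rows:
  increments: "0 0 -0.108 0.018 0.03 0.01 0;0 0 -0.216 0.0354 0.06 0.03 0;0 0 -0.216 0.0354 0.06 0.06 0;0 0 -0.216 0.0354 0.06 0.075 0;0 0 -0.216 0.0354 0.06 0.077 0;0 0 -0.216 0.0354 0.06 0.077 0"

```text
time: 10.8
ee_pos: [0.5877, 0.2061, 0.1217]
eef_rot: [0.106, 0.994, -0.001, -0.0]
ft_force: [0.0, 0.0, 0.2]
width: 0.0237
grip_force: 15.0
```

```bash
python3 -c "
from h import *
delta([.5857,.2087,.065],1.367)"
```

```text
turn [-0.0013 -0.0001 -0.0079] shift [0.0025 0.0021 0.0567] j [ 0.2   0.53 -0.81  1.56  0.4   1.23  0.68]
```

Call:
play_rows:
  increments: "0 0 -0.007 0.0025 0.002 0.02 0;0 0 -0.007 0.0025 0.002 0.045 0;0 0 -0.007 0.0025 0.002 0.06 0;0 0 -0.007 0.0025 0.002 0.066 0;0 0 -0.007 0.0025 0.002 0.068 0;0 0 -0.007 0.0025 0.002 0.068 0;0 0 -0.007 0.0025 0.002 0.068 0"

```text
time: 11.5
ee_pos: [0.586, 0.21, 0.0548]
eef_rot: [0.101, 0.995, -0.0, 0.001]
ft_force: [-0.0, -0.0, 0.4]
width: 0.0239
grip_force: 15.0
```

```bash
python3 -c "
from h import *
delta([.5857,.2087,.0425],1.367)"
```

```text
turn [0.     0.0017 0.0008] shift [ 0.0001 -0.0013  0.0123] j [ 0.17  0.6  -0.78  1.61  0.46  1.12  0.64]
```

Call:
play_rows:
  increments: "0 0 0 0 -0.001 0.006 0;0 0 0 0 -0.001 0.01 0;0 0 0 0 -0.001 0.012 0;0 0 0 0 -0.001 0.0125 0;0 0 0 0 -0.001 0.0125 0"

```text
time: 12.0
ee_pos: [0.5852, 0.2087, 0.0412]
eef_rot: [0.101, 0.995, -0.0, 0.0]
ft_force: [-0.6, 0.3, 1.2]
width: 0.0242
grip_force: 15.0
```

Call:
play_rows:
  increments: "0 0 0 0 0 0 0.55;0 0 0 0 0 0 0.55;0 0 0 0 0 0 0.55;0 0 0 0 0 0 0.55;0 0 0 0 0 -0.03 0.55;0 0 0 0 0 -0.07 0.55;0 0 0 0 0 -0.12 0.55;0 0 0 0 0 -0.16 0.55"

```text
time: 12.8
ee_pos: [0.5852, 0.2092, 0.204]
eef_rot: [0.101, 0.995, 0.0, 0.001]
ft_force: [0.7, 0.3, 0.6]
width: 0.0478
grip_force: 0.0
```

```bash
python3 -c "
from h import *
delta([.4945,-.215,.2],.184)"
```

```text
turn [1.1000e-03 1.2000e-03 1.1844e+00] shift [ 0.0036 -0.4338  0.0039] j [ 0.21  0.46 -0.85  1.46  0.35  1.37  0.72]
```

Call:
play_rows:
  increments: "0 0 1.184 0.0036 -0.4338 0.003 0.5;0 0 1.184 0.0036 -0.4338 0.003 0.5;0 0 1.184 0.0036 -0.4338 0.003 0.5;0 0 1.184 0.0036 -0.4338 0.003 0.5;0 0 1.184 0.0036 -0.4338 0.003 0.5;0 0 1.184 0.0036 -0.4338 0.003 0.5;0 0 1.184 0.0036 -0.4338 0.003 0.5;0 0 1.184 0.0036 -0.4338 0.003 0.5"

```text
time: 13.6
ee_pos: [0.5006, -0.1841, 0.1991]
eef_rot: [0.641, 0.767, -0.0, 0.001]
ft_force: [1.4, -0.6, 0.1]
width: 0.0431
grip_force: 0.0
```

```bash
python3 -c "
from h import *
import cv2
delta([.4945,-.215,.16],.184)
c=camera('top')['color'][:,:,::-1]
cv2.imwrite('pics/t2.png',cv2.resize(c[150:240,210:440],None,fx=3.4,fy=3.4,interpolation=cv2.INTER_CUBIC))"
```

```text
turn [ 0.0006  0.0015 -0.006 ] shift [-0.0292 -0.0115  0.0392] j [ 0.75  0.19 -0.54  1.71  0.1   1.27  0.37]
```

View pics/t2.png

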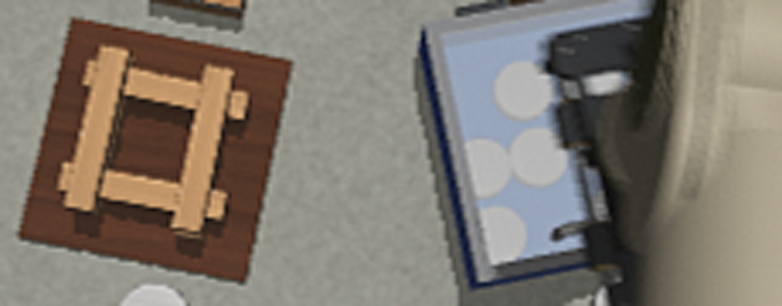

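Both slats lie over the base pair; centres are at about (98,128) and (203,150) in the crop. Now moving to the handle.

Call:
play_rows:
  increments: "0 0 -0.006 -0.0292 -0.0115 0.02 0.5;0 0 -0.006 -0.0292 -0.0115 0.039 0.5;0 0 -0.006 -0.0292 -0.0115 0.039 0.5;0 0 -0.006 -0.0292 -0.0115 0.039 0.5;0 0 -0.006 -0.0292 -0.0115 0.039 0.5"

```text
time: 14.15
ee_pos: [0.4963, -0.2122, 0.161]
eef_rot: [0.636, 0.772, 0.0, 0.001]
ft_force: [-1.4, 0.7, 0.0]
width: 0.0435
grip_force: 0.0
```

```bash
python3 -c "
from h import *
import cv2
c=camera('top')
w=world([(114,47),(82,210),(218,67),(188,233)],.054,c,3.4,210,150)[:,:2]
b=np.array([.5764,.1650]);ex=np.array([np.cos(.204),-np.sin(.204)]);ey=np.array([-ex[1],ex[0]])
for i in (0,2):
  m=w[i:i+2].mean(0)-b;d=w[i]-w[i+1];print(m@ex,m@ey,np.arctan2(d[1],d[0])+.204)
w=camera('wrist')
cv2.imwrite('pics/w3.png',w['color'][:,:,::-1])
delta([.4945,-.215,.097],.184)"
```

```text
-0.00036710299817171717 0.04323144990487505 0.03404590609035571
-0.0015464626491766048 -0.04601233172178607 0.03473395333072479
turn [0.0014 0.0017 0.0073] shift [-0.002  -0.0022  0.0639] j [ 0.78  0.23 -0.52  1.75  0.12  1.19  0.42]
```

View pics/w3.png

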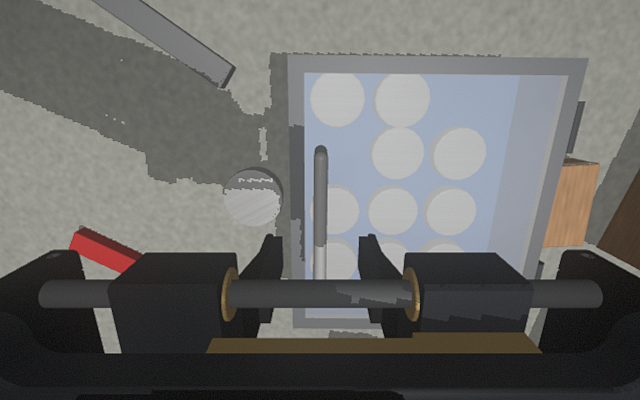

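Placement checks out (x≈0 mm, y≈+43 and −46 mm). The wrist view shows the handle bar at x≈320, centred between the fingers. Descending.

Call:
play_rows:
  increments: "0 0 0 -0.002 -0.001 0.03 0.5;0 0 0 -0.002 -0.001 0.055 0.5;0 0 0 -0.002 -0.001 0.062 0.5;0 0 0 -0.002 -0.001 0.062 0.5;0 0 0 -0.002 -0.001 0.062 0;0 0 0 -0.002 -0.001 0.062 0;0 0 0 -0.002 -0.001 0.062 0;0 0 0 -0.002 -0.001 0.062 0"
  grip_force: 15

```text
time: 15.05
ee_pos: [0.4952, -0.2154, 0.0984]
eef_rot: [0.637, 0.771, -0.0, 0.001]
ft_force: [-0.8, 0.3, 0.9]
width: 0.0192
grip_force: 0.0
```

Call:
play_rows:
  increments: "0 0 0 0 0 0 0;0 0 0 0 0 0 0;0 0 0 0 0 0 0;0 0 0 0 0 0 0;0 0 0 0 0 0 0"

```text
time: 15.55
ee_pos: [0.4966, -0.215, 0.0983]
eef_rot: [0.637, 0.771, 0.001, 0.002]
ft_force: [7.6, -0.6, -5.0]
width: 0.0092
grip_force: 15.0
```

```bash
cat > arc.py <<'E'
# tool-frame rows following the cover's arc from the grasp; tilt = k*theta about the hinge
from h import *
import sys
th1,th2,n,k1=[float(x) for x in sys.argv[1:5]]   # deg start, deg end, rows, tilt fraction
s=read_state();Rc=R.from_quat(s["eef_rot"])
a=.184;ex=np.array([np.cos(a),np.sin(a),0]);ey=np.array([-np.sin(a),np.cos(a),0]);ez=np.array([0,0,1.])
P=lambda t:(-.195*np.cos(t)+.041*np.sin(t))*ex+(.195*np.sin(t)+.041*np.cos(t))*ez
g=np.array([0,0,-float(sys.argv[5])])  # bar in tool frame, behind TCP
t1=np.radians(th1)
for i in range(1,int(n)+1):
    t=np.radians(th1+(th2-th1)*i/n)
    Rt=R.from_rotvec(k1*(t-t1)*ey)*Rc
    p=P(t)-P(t1)+Rc.apply(g)-Rt.apply(g)
    print((Rc.inv()*Rt).as_rotvec().round(3),Rc.inv().apply(p).round(4))
E
python3 arc.py 0 20 8 0.4 0.013; python3 -c "
from h import *
s=read_state();print(s['width'],s['grip_force'],s['ee_pos'],s['ft_force'],s['joint_positions'].round(2))"
```

```text
[ 0.017  0.    -0.   ] [-0.      0.0018 -0.0085]
[ 0.035  0.    -0.   ] [-0.0001  0.0039 -0.0168]
[ 0.052  0.    -0.   ] [-0.0001  0.0064 -0.0251]
[ 0.07  0.   -0.  ] [-0.0001  0.0093 -0.0332]
[ 0.087  0.001 -0.   ] [-0.0001  0.0125 -0.0412]
[ 0.105  0.001 -0.   ] [-0.0002  0.0161 -0.0491]
[ 0.122  0.001 -0.   ] [-0.0002  0.02   -0.0568]
[ 0.14   0.001 -0.   ] [-0.0003  0.0242 -0.0643]
0.009183390260076378 15.008217841386795 [ 0.49664475 -0.21502724  0.09827116] [ 7.63569266 -0.59672145 -4.97609532] [ 0.77  0.3  -0.51  1.81  0.16  1.07  0.39]
```

Call:
play_rows:
  increments: "0.017 0 0 0 0.0018 -0.0085 0;0.035 0 0 0 0.0039 -0.0168 0;0.052 0 0 0 0.0064 -0.0251 0;0.07 0 0 0 0.0093 -0.0332 0;0.087 0 0 0 0.0125 -0.0412 0;0.105 0 0 0 0.0161 -0.0491 0;0.122 0 0 0 0.02 -0.0568 0;0.14 0 0 0 0.0242 -0.0643 0"

```text
time: 16.35
ee_pos: [0.5198, -0.2107, 0.162]
eef_rot: [0.635, 0.769, -0.054, -0.044]
ft_force: [8.1, -2.3, -8.9]
width: 0.0089
grip_force: 15.0
```

```bash
cat >> arc.py <<'E'
s=read_state()
h=np.array([.577,-.199,.07])+.110*ex
b=s["ee_pos"]+Rc.apply(g)-h; x=b@ex; z=b[2]
print("theta est",np.degrees(np.arctan2(z,-x)-np.arctan2(.041,.195)),"r",np.hypot(x,z),"want .199","w",s["width"],s["ft_force"].round(1),s["joint_positions"].round(2))
E
python3 arc.py 20 40 8 0.4 0.013
```

```text
[ 0.017  0.    -0.   ] [-0.      0.0035 -0.0079]
[ 0.035  0.    -0.   ] [-0.0001  0.0073 -0.0156]
[ 0.052  0.    -0.   ] [-0.0001  0.0114 -0.0231]
[ 0.07  0.   -0.  ] [-0.0002  0.0159 -0.0304]
[ 0.087  0.001 -0.   ] [-0.0002  0.0207 -0.0375]
[ 0.105  0.001 -0.   ] [-0.0002  0.0258 -0.0444]
[ 0.122  0.001 -0.   ] [-0.0003  0.0312 -0.0511]
[ 0.14   0.001 -0.   ] [-0.0003  0.0368 -0.0575]
theta est 20.31755215792409 r 0.19685941381693367 want .199 w 0.008913882328332533 [ 8.1 -2.3 -8.9] [ 0.66  0.37 -0.5   1.59  0.23  1.36  0.31]
```

Call:
play_rows:
  increments: "0.017 0 0 0 0.0035 -0.0079 0;0.035 0 0 0 0.0073 -0.0156 0;0.052 0 0 0 0.0114 -0.0231 0;0.07 0 0 0 0.0159 -0.0304 0;0.087 0 0 0 0.0207 -0.0375 0;0.105 0 0 0 0.0258 -0.0444 0;0.122 0 0 0 0.0312 -0.0511 0;0.14 0 0 0 0.0368 -0.0575 0"

```text
time: 17.15
ee_pos: [0.5619, -0.203, 0.2136]
eef_rot: [0.631, 0.763, -0.109, -0.089]
ft_force: [-1.1, -1.8, -3.6]
width: 0.0092
grip_force: 15.0
```

```bash
python3 arc.py 40 60 8 0.3 0.013
```

```text
[ 0.013  0.    -0.   ] [-0.      0.0051 -0.0069]
[ 0.026  0.    -0.   ] [-0.0001  0.0104 -0.0137]
[ 0.039  0.    -0.   ] [-0.0001  0.0161 -0.0201]
[ 0.052  0.    -0.   ] [-0.0002  0.022  -0.0263]
[ 0.065  0.    -0.   ] [-0.0002  0.0282 -0.0323]
[ 0.079  0.    -0.   ] [-0.0003  0.0346 -0.038 ]
[ 0.092  0.    -0.   ] [-0.0003  0.0413 -0.0433]
[ 0.105  0.    -0.   ] [-0.0003  0.0482 -0.0484]
theta est 40.13622560647261 r 0.1981044989996997 want .199 w 0.009180362599291315 [-1.1 -1.8 -3.6] [ 0.53  0.52 -0.48  1.3   0.3   1.66  0.25]
```

Call:
play_rows:
  increments: "0.013 0 0 0 0.0051 -0.0069 0;0.026 0 0 0 0.0104 -0.0137 0;0.039 0 0 0 0.0161 -0.0201 0;0.052 0 0 0 0.022 -0.0263 0;0.065 0 0 0 0.0282 -0.0323 0;0.079 0 0 0 0.0346 -0.038 0;0.092 0 0 0 0.0413 -0.0433 0;0.105 0 0 0 0.0482 -0.0484 0"

```text
time: 17.95
ee_pos: [0.6203, -0.1923, 0.2484]
eef_rot: [0.626, 0.756, -0.149, -0.122]
ft_force: [-4.1, -4.2, 7.4]
width: 0.0093
grip_force: 15.0
```

Call:
play_rows:
  increments: "0 0 0 0 0 0 0;0 0 0 0 0 0 0;0 0 0 0 0 0 0;0 0 0 0 0 0 0"

```text
time: 18.35
ee_pos: [0.6203, -0.1923, 0.2483]
eef_rot: [0.626, 0.756, -0.149, -0.121]
ft_force: [-3.6, -2.4, 7.2]
width: 0.0095
grip_force: 15.0
```

```bash
python3 arc.py 60 60 1 0.3 0.013; python3 -c "
from h import *
import cv2
c=camera('scene')['color'][:,:,::-1]
cv2.imwrite('pics/s2.png',cv2.resize(c[120:300,200:420],None,fx=3.3,fy=3.3,interpolation=cv2.INTER_CUBIC))"
```

```text
[0. 0. 0.] [0. 0. 0.]
theta est 60.2612227022714 r 0.1999506830047575 want .199 w 0.009527532280416908 [-3.6 -2.4  7.2] [ 0.39  0.71 -0.44  0.95  0.37  1.91  0.23]
```

View pics/s2.png

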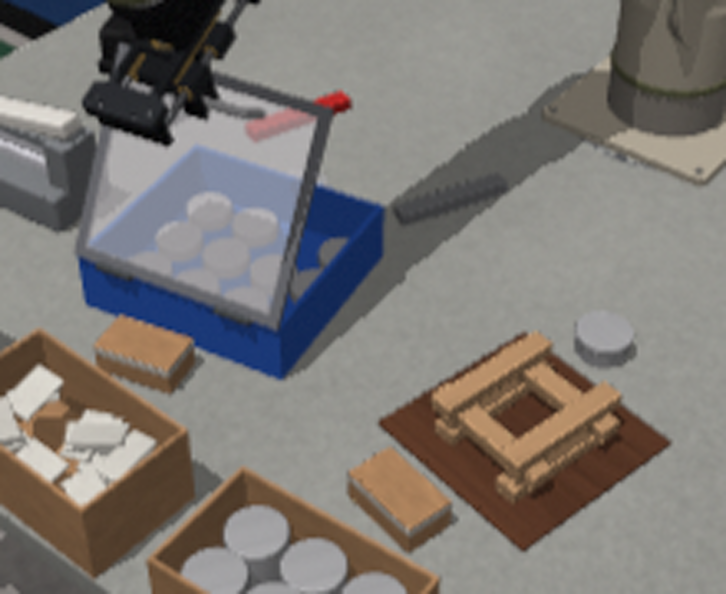

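The cover is held open by the handle at an estimated 60°, and both slats rest on the stack. Handing in.

```bash
python3 -c "
from bench import *
print(close_job())"
```

```text
the job is handed in; nothing more can be done
None
```

I laid both slats on the stack above the bottom pair and handed the job in with the gripper still holding the cover by its handle at about 60° (my estimate from the arm pose). The hand-in returned no verdict.

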